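# Topple the pump housing onto its flange and seat it against the jaw

## Robot

A 6-joint arm with a two-finger parallel gripper is mounted at the origin on the work surface. World frame = base frame: x ahead of the robot, y to its left, z up, the work surface at z = 0. Lengths are in m, angles in rad, forces in N, time in s.
With the tool pointing down it reaches from about 0.425 to 0.95 m from the base axis. Payload 3.5 kg.
Tool frame: the origin (TCP) lies at the very end of the fingers, on their centre line; the grasp point (between the pads) lies 19 mm behind it (ctrl.grip_point_offset is the distance from the TCP to the grasp point, in m); z points along the fingers, y is the line along which they close (so a half turn about z gives the same grasp; the last joint's range is limited). The gripper opens to 85 mm and grips with 20 to 120 N. Pads are 22 mm wide; open, the fingers measure 114 mm over their backs; the gripper's body (76 mm by 85 mm) begins 54 mm behind the grasp point. The pads swing forward as they close: fully open they stand 13 mm farther back than shut.
Start: joints at [-1.272, 0.286, 1.577, -0, 1.279, -0.15], TCP at [0.293, -0.608, 0.231] pointing down, gripper open.
Joint ranges: [-2.77, 2.77], [-0.9, 2.22], [0.21, 2.48], [-1.53, 4.67], [0.24, 2.81], [-2.84, 2.84]. Speed limits (rad/s): [2.79, 2.79, 3.14, 3.14, 3.14, 3.14].

## Interface

Orientations are given as a unit quaternion [x, y, z, w].
In Python, from plant import telemetry, vision, ctrl gives the robot as it stands.
- The arm moves only by the tool arm_command, never from a script. Its argument "series" is one flat list of numbers, 7 for each row, row after row: the shift along the tool's x, y, z in cm, then the turn, a rotation vector about the tool's x, y, z in degrees, then the closure, from 0 (fully open) to 1 (shut). A call has 1 to 10 rows; each row is the pose to reach, as a shift and turn from the pose commanded when the call began, along the tool's axes at that moment; what a row does not reach only later rows make up. A row lasts 1/12 s, in which the tool goes at most 41.7 mm and 7.16 degrees, less where a joint would pass 70% of its speed; a pose out of reach is approached as far as the arm can. A call with a gripper value outside its range is refused whole. The fingers move at their own pace and stop on an object; "force" is the grip in N (left out, the last holds). Time passes only in rows, so rows that repeat a pose let the fingers close. It gives the time, the measured TCP pose, the force, the opening and the grip force at its end, in the units of the state.
- telemetry.get_state(): the state, without advancing time (a new reading comes with each control period).
- vision.read_camera(name): name is "scene" or "top"; returns a dict with "color" (480x640x3 uint8, blue, green, red), "K" (3x3 intrinsics, pixels), "D" ([k1, k2, p1, p2, k3] as OpenCV has them; the pictures are not rectified), "rvec" (rotation vector, rad) and "tvec" (3), from world to camera coordinates, as OpenCV has them. Camera axes: x right, y down, z forward; pixel columns grow to the right and rows downward; lengths in m; the calibration is good to about 2 mm. A picture is of the moment at which its call begins. There is no depth.
- ctrl.sign_off(): hands the job in; it is judged then, once.
The state is a dict: "time": time; "qpos": joint angles; "dq": joint speeds; "joint_efforts": joint torques, N m; "eef_pos": TCP position; "tcp_rot": TCP orientation; "contact_force": force on the tool from outside, world axes, zero at the start; "wrist_torque": the same for the moment, N m; "opening": opening from 0.0 (shut) to 1.0 (fully open); "finger_force": force on a finger pad.
Only numpy, scipy, OpenCV 4.12 (cv2) and the standard library are available. Lean on these libraries where they do the work, as an engineer would, in place of code of your own. Each camera call takes 0.05 s, during which the arm holds its last target. There are 200 camera calls.

## Task

The aluminium pump housing is standing on end on the marking-out plate. Tip it over, by pushing high on the side with the round inlet, so that it comes to lie on its flat flange with the inlet facing up; then slide it along the plate until its leading end meets the jaw of the fence squarely, and press it home there for a moment with about 10 N, never more than 15 N. Leave it resting square and in touch with the jaw, and do not disturb the can, the socket or the carton beside the plate.

Things in the scene. Friction and masses are not known exactly. Their poses are not given: they have to be found in the camera images.
- plate: Flat steel marking-out plate, 520 x 240 x 12 mm, fixed on the bench; its top is the work surface, 12 mm above the bench. Origin at the centre of its underside; x along its length towards the fence end, z up.
- fence: Dark steel bar fixed across the plate, 220 mm long (y), 24 thick, 50 high. Origin: foot of the middle of its face, at plate-top height; x points away from the housing. Before that face an upright steel jaw, 220 mm long, 45 high, is set out by hidden screws: its working face stands at x = -16 to -66 mm. That setting is not measured: find it by touch. The jaw gives about 1 mm at 8 N.
- housing: Cast aluminium pump housing, 0.37 to 0.65 kg, on end on the plate: 170 mm high (z), 96 wide (y; box behind the flange 76), 88 deep (x, inlet not counted), too thick to grip. Origin: centre of the end it stands on. Its flat 14 mm flange is the +x side (x = +44 mm), at first facing the fence within about 12 degrees. Lying on the flange its z axis points at the fence and it is 88 mm high.
- inlet (a point): Centre of the mouth of the housing's round inlet, at (-58, 0, 85) mm in the housing's frame: 44 mm diameter, 14 mm proud of the flat side opposite the flange (x = -44 mm). Pushed on that side within 40 mm of the top (1 to 4 N), the housing tips about the flange's foot and falls over by itself once leaned some 27 degrees; pushed low it may slide.
- rear (a point): Centre of the end the housing first stands on, at (0, 0, 0) in the housing's frame. When it lies on its flange this is the upright rear end to push on, 44 mm above the plate. Sliding it along the plate takes 2 to 5 N.
- lead_left (a point): Corner of the housing's top end at the flange, at (43, 46, 170) mm in the housing's frame: one lower corner of the leading end when it lies on the flange.
- lead_right (a point): The other such corner, at (43, -46, 170) mm in the housing's frame. Pushed straight, the housing can jam askew with only one corner on the jaw; more force does not free it, but pushing its rear off-centre on the trailing corner's side, while dragging or nudging the rear sideways the same way, squares it.
- cleaner_can: Bystander: metal can, 60 mm diameter, 130 mm high, standing on the bench on the side of the plate away from the robot. Origin at the centre of its foot.
- socket: Bystander: steel deep socket, 36 mm diameter, 70 mm high, standing on the bench on the same side. Origin at the centre of its foot.
- parts_carton: Bystander: cardboard carton, 70 x 90 x 50 mm high, on the bench on the same side. Origin at the centre of its underside.
Things that resemble listed ones, but are neither listed nor needed, are in the scene too. Of the things like the housing, leave any that is brown; of the rest the larger one is meant.

How it is judged:
On the way, in this order (a step that is already met when the one before it is completed fails the run):
1. the housing has been toppled and lies still on its flange, inlet up, still clear of the jaw (angle between housing's own x axis and vertical above 3.06 rad and linear speed of housing below 0.03 m/s and contact force between housing and fence below 0.5 N), for 0.2 s.
2. lying on its flange and square to the fence, it is pressed home against the jaw with at least 3 N (contact force between housing and fence above 3 N and angle between housing's own x axis and vertical above 3.06 rad and angle between the z axis of housing and the x axis of fence, either way round below 0.035 rad), for 0.15 s.
At the end, for the whole second after the job is handed in: The housing lies flat on its flange on the plate (within about 4.5 degrees), inlet up, at rest, its leading end touching the jaw carried by the fence (more than 0.2 N), square to it within 2 degrees and within its length (angle between housing's own x axis and vertical above 3.06 rad and angle between the z axis of housing and the x axis of fence, either way round below 0.035 rad and contact force between housing and fence above 0.2 N and y of lead_left in the frame of fence between -0.11 and 0.11 m and y of lead_right in the frame of fence between -0.11 and 0.11 m and height (world z) of housing below 0.066 m and linear speed of housing below 0.01 m/s).
It fails at once if the housing is pressed against the jaw or fence with more than 18 N (contact force between housing and fence above 18 N).
It fails at once if the fingers push on the housing with more than 25 N (contact force between the fingers and housing above 25 N).
It fails at once if the can is moved by more than 15 mm (distance of cleaner_can from where it was at the start of the episode above 0.015 m).
It fails at once if the socket is moved by more than 15 mm (distance of socket from where it was at the start of the episode above 0.015 m).
It fails at once if the carton is moved by more than 15 mm (distance of parts_carton from where it was at the start of the episode above 0.015 m).
It also fails if it takes over 72 s, if anything falls off the work surface, if the arm or the gripper's body presses on something with over 40 N, if the wrist force passes 120 N, or if a joint passes its speed limit or range.

## Working session

There is one attempt and no reset: what is moved stays moved. The work goes in short steps, Python scripts to look and compute and a tool call to move; the robot and the scene stay as the last step left them, time stands still between calls to the robot, and variables do not carry over. Pictures are saved under pics/ and viewed, at most 10 in all, crops included, and the job is handed in when it is done.

Besides the shell and the picture viewer there is one more tool, called after "Call:" by a JSON object that holds its "fn" and its "kwargs", one argument or row to a line. arm_command: Moves the arm, as the interface text tells. Its arguments: {"type":"object","properties":{"series":{"type":"array","items":{"type":"number"}},"force":{"type":"number"}},"required":["series"]}

```bash
mkdir -p pics; cat > h.py <<'E'
import numpy as np, cv2
from scipy.spatial.transform import Rotation as R
from plant import telemetry, vision, ctrl
def snap(n,f):
    c=vision.read_camera(n); cv2.imwrite('pics/'+f,c['color']); np.savez('pics/'+n+'.npz',**{k:np.array(c[k],float) for k in('K','D','rvec','tvec')}); return c
def ray(n,uv,z):
    c=np.load('pics/'+n+'.npz'); p=cv2.undistortPoints(np.array([[uv]],float),c['K'],c['D'])[0,0]
    M=cv2.Rodrigues(c['rvec'])[0]; o=-M.T@c['tvec'].ravel(); d=M.T@np.array([p[0],p[1],1]); return o+d*(z-o[2])/d[2]
def proj(n,P):
    c=np.load('pics/'+n+'.npz'); return cv2.projectPoints(np.array(P,float).reshape(-1,1,3),c['rvec'],c['tvec'],c['K'],c['D'])[0][:,0]
def st():
    s=telemetry.get_state(); print({k:np.round(v,4).tolist() for k,v in s.items()}); return s
def delta(p):  # world target -> tool-frame cm
    s=telemetry.get_state(); return R.from_quat(s['tcp_rot']).inv().apply(np.array(p)-s['eef_pos'])*100
E
python3 -c "
from h import *
snap('scene','s0.png');snap('top','t0.png');s=st();print(R.from_quat(s['tcp_rot']).as_matrix().round(3))
for n in('scene','top'):
  c=np.load('pics/'+n+'.npz');print(n,(-cv2.Rodrigues(c['rvec'])[0].T@c['tvec'].ravel()).round(3))"
```

```text
{'time': 0.1, 'qpos': [-1.272, 0.2871, 1.578, 0.0, 1.2786, -0.15], 'dq': [0.0022, -0.0015, -0.0038, 0.0012, 0.001, -0.0009], 'joint_efforts': [0.0008, -40.7301, -29.3698, -0.0001, 0.0034, -0.0], 'eef_pos': [0.2927, -0.6076, 0.2301], 'tcp_rot': [0.9749, 0.2225, -0.0001, -0.001], 'contact_force': [-0.0981, 0.0781, -0.2242], 'wrist_torque': [-0.041, -0.0126, -0.0722], 'finger_force': 0.0, 'opening': 1.001}
[[ 0.901  0.434 -0.001]
 [ 0.434 -0.901  0.002]
 [ 0.    -0.002 -1.   ]]
scene [0.957 0.917 0.932]
top [0.309 0.067 1.218]
```

View pics/s0.png

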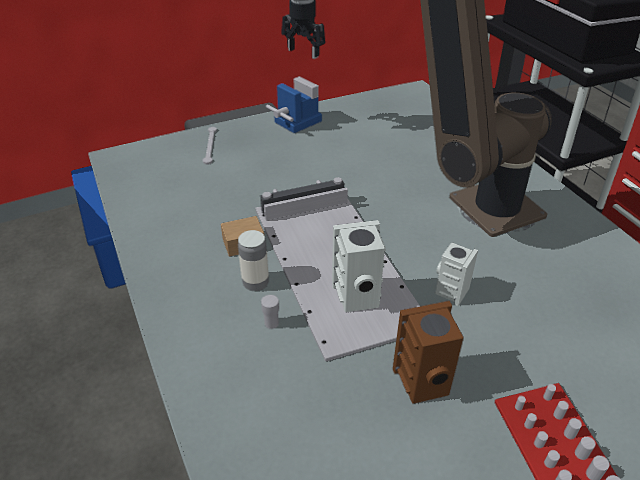

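View pics/t0.png

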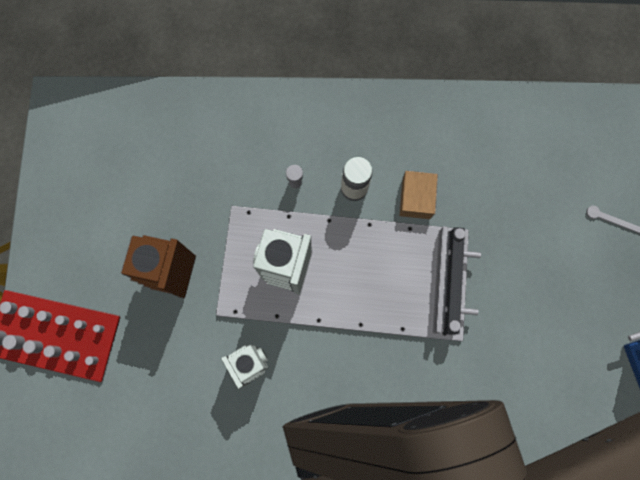

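The plate spans top pixels (231,207), (467,230), (463,340) and (217,316). The fence is at its right end. The white housing is at about (280,255), with its inlet at the left edge (257,253). The brown one and the small white one are decoys.

```bash
python3 -c "
from h import *
t=cv2.imread('pics/t0.png')[190:350,205:485]; s=cv2.imread('pics/s0.png')[205:325,310:410]
t=cv2.resize(t,None,fx=2.0,fy=2.0,interpolation=2)
t=cv2.resize(cv2.imread('pics/t0.png')[200:350,210:480],(800,444),interpolation=2);cv2.imwrite('pics/tc.png',t)
for u in [(231,207),(467,230),(463,340),(217,316)]: print(ray('top',u,.012).round(3))
print(ray('top',(280,253),.182).round(3),ray('scene',(365,237),.182).round(3), 'inlet',ray('scene',(366,285),.097))
for n,u in [('can',(357,168)),]: print(n,ray('top',u,.13).round(3))
print(ray('top',(294,173),.07).round(3),ray('top',(420,193),.05).round(3))
"
```

```text
[0.631 0.264 0.012]
[ 0.585 -0.249  0.012]
[ 0.35  -0.231  0.012]
[0.395 0.283 0.012]
[0.499 0.142 0.182] [0.495 0.148 0.182] inlet [0.51232205 0.19409275 0.097     ]
can [ 0.683 -0.003  0.13 ]
[0.691 0.125 0.07 ] [ 0.656 -0.143  0.05 ]
```

View pics/tc.png

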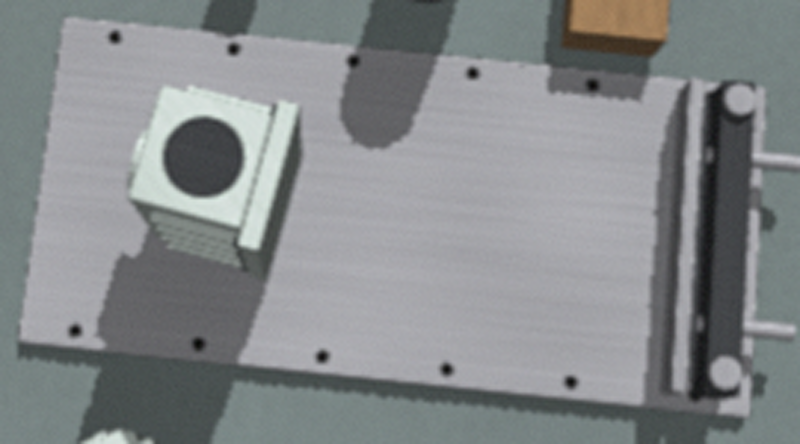

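```bash
python3 -c "
from h import *
f=lambda u:(210+u[0]/2.963,200+u[1]/2.96)
for u in [(300,105),(258,250),(275,100),(238,246),(165,87),(130,198)]: print('hous',ray('top',f(u),.182)[:2].round(4))
for u in [(690,82),(672,390)]: print('jaw top',ray('top',f(u),.057)[:2].round(4))
"
```

```text
hous [0.5328 0.0851]
hous [0.4414 0.1096]
hous [0.5358 0.1008]
hous [0.4437 0.1219]
hous [0.5434 0.1699]
hous [0.4728 0.1893]
jaw top [ 0.5795 -0.1872]
jaw top [ 0.3648 -0.1677]
```

Call:
{"fn": "arm_command", "kwargs": {
  "series": [38.5,-32.3,-5,0,0,-49.3,0.4,38.5,-32.3,-5,0,0,-49.3,0.4,38.5,-32.3,-5,0,0,-49.3,0.4,38.5,-32.3,-5,0,0,-49.3,0.4,38.5,-32.3,-5,0,0,-49.3,0.4,38.5,-32.3,-5,0,0,-49.3,0.4,38.5,-32.3,-5,0,0,-49.3,0.4,38.5,-32.3,-5,0,0,-49.3,0.4,38.5,-32.3,-5,0,0,-49.3,0.4,38.5,-32.3,-5,0,0,-49.3,0.4]
}}

```text
time: 0.93
eef_pos: [0.4636, -0.2281, 0.2724]
tcp_rot: [0.793, 0.609, -0.0, -0.0]
contact_force: [0.2, 0.9, -0.9]
opening: 0.601
finger_force: 0.0
```

```bash
python3 -c "
from h import *
s=st();print(R.from_quat(s['tcp_rot']).as_matrix().round(3))
x=R.from_quat(s['tcp_rot']).as_matrix()[:,0];print(np.degrees(np.arctan2(x[1],x[0])),delta((.526,.24,.28)),delta((.526,.24,.165)))"
```

```text
{'time': 0.9333, 'qpos': [-0.6538, -0.0982, 1.9151, 0.0001, 1.3251, -0.392], 'dq': [0.9463, -0.1129, 0.0121, 0.0026, 0.0929, 0.9362], 'joint_efforts': [-4.0207, -26.2077, -29.1019, -0.0481, 0.0835, -0.5129], 'eef_pos': [0.4636, -0.2281, 0.2724], 'tcp_rot': [0.7934, 0.6088, -0.0, -0.0002], 'contact_force': [0.2264, 0.9201, -0.9223], 'wrist_torque': [0.0243, -0.0251, -0.0132], 'finger_force': 0.0, 'opening': 0.6014}
[[ 0.259  0.966 -0.   ]
 [ 0.966 -0.259  0.   ]
 [ 0.    -0.    -1.   ]]
74.99876756473408 [46.82664203 -6.08753303 -0.74791088] [46.82390617 -6.0830916  10.75208794]
```

Call:
{"fn": "arm_command", "kwargs": {
  "series": [45,-6,-1,0,0,0,0.4,45,-6,-1,0,0,0,0.4,45,-6,-1,0,0,0,0.4,45,-6,-1,0,0,0,0.4,45,-6,-1,0,0,0,0.4,45,-6,-1,0,0,0,0.4,45,-6,-1,0,0,0,0.4,45,-6,-1,0,0,0,0.4,45,-6,-1,0,0,0,0.4,45,-6,-1,0,0,0,0.4]
}}

```text
time: 1.77
eef_pos: [0.5165, 0.185, 0.2814]
tcp_rot: [0.793, 0.609, -0.0, -0.0]
contact_force: [1.5, -0.3, 1.4]
opening: 0.598
finger_force: 0.0
```

Call:
{"fn": "arm_command", "kwargs": {
  "series": [0,0,0,0,0,0,0.4,0,0,0,0,0,0,0.4]
}}

```text
time: 1.93
eef_pos: [0.5164, 0.1849, 0.281]
tcp_rot: [0.792, 0.611, -0.001, -0.0]
contact_force: [-0.5, 0.4, -0.5]
opening: 0.6
finger_force: 0.0
```

```bash
python3 -c "
from h import *
s=st()
print(delta((.526,.24,.28)),delta((.526,.24,.165)))"
```

```text
{'time': 1.9333, 'qpos': [0.159, -0.0283, 1.8332, -0.0002, 1.3382, 0.4162], 'dq': [-0.0557, -0.0178, 0.0194, -0.0115, 0.0026, -0.0098], 'joint_efforts': [1.2028, -28.6471, -30.2119, 0.1015, -0.019, 0.0389], 'eef_pos': [0.5164, 0.1849, 0.281], 'tcp_rot': [0.792, 0.6106, -0.0007, -0.0002], 'contact_force': [-0.494, 0.3746, -0.4522], 'wrist_torque': [-0.0133, 0.0397, -0.0224], 'finger_force': 0.0, 'opening': 0.5996}
[ 5.5684498  -0.47666443  0.09643199] [ 5.57746899 -0.46272845 11.59642001]
```

Call:
{"fn": "arm_command", "kwargs": {
  "series": [3,-0.4,0,0,0,0,0.4,5.6,-0.4,0,0,0,0,0.4,5.6,-0.4,3,0,0,0,0.4,5.6,-0.4,6,0,0,0,0.4,5.6,-0.4,9,0,0,0,0.4,5.6,-0.4,11.6,0,0,0,0.4,5.6,-0.4,11.6,0,0,0,0.4,5.6,-0.4,11.6,0,0,0,0.4]
}}

```text
time: 2.6
eef_pos: [0.5267, 0.2365, 0.1641]
tcp_rot: [0.794, 0.608, -0.002, -0.001]
contact_force: [0.4, -0.3, 1.8]
opening: 0.606
finger_force: 0.0
```

```bash
python3 -c "
from h import *
s=st();M=R.from_quat(s['tcp_rot']).as_matrix();p=np.array(s['eef_pos'])
n=np.array([-.259,-.966]);f=np.array([.510,.182]);d=p[:2]-f;print(d@n,d@[.966,-.259])"
```

```text
{'time': 2.6, 'qpos': [0.2465, 0.1403, 1.8765, -0.0003, 1.1292, 0.5098], 'dq': [0.005, -0.039, -0.068, 0.0013, -0.0038, -0.0004], 'joint_efforts': [0.0552, -31.3488, -25.7853, -0.0009, 0.0252, -0.0014], 'eef_pos': [0.5267, 0.2365, 0.1641], 'tcp_rot': [0.7938, 0.6082, -0.0021, -0.0008], 'contact_force': [0.3791, -0.286, 1.8477], 'wrist_torque': [-0.0376, 0.0508, -0.109], 'finger_force': 0.0, 'opening': 0.6058}
-0.05693291725085037 0.0019791435843686113
```

Call:
{"fn": "arm_command", "kwargs": {
  "series": [-1,0,0,0,0,0,0.4,-2,0,0,0,0,0,0.4,-3,0,0,0,0,0,0.4,-3.6,0,0,0,0,0,0.4,-4,0,0,0,0,0,0.4,-4.3,0,0,0,0,0,0.4,-4.6,0,0,0,0,0,0.4,-4.9,0,0,0,0,0,0.4,-5.2,0,0,0,0,0,0.4]
}}

```text
time: 3.35
eef_pos: [0.5147, 0.1881, 0.1663]
tcp_rot: [0.793, 0.609, 0.001, 0.0]
contact_force: [0.7, 2.3, 2.0]
opening: 0.603
finger_force: 0.9
```

Call:
{"fn": "arm_command", "kwargs": {
  "series": [-0.3,0,0,0,0,0,0.4,-0.6,0,0,0,0,0,0.4,-0.9,0,0,0,0,0,0.4,-1.2,0,0,0,0,0,0.4,-1.5,0,0,0,0,0,0.4]
}}

```text
time: 3.77
eef_pos: [0.5103, 0.173, 0.1658]
tcp_rot: [0.793, 0.609, -0.0, 0.0]
contact_force: [0.6, 1.1, 1.5]
opening: 0.603
finger_force: 0.8
```

```bash
python3 -c "
from h import *
snap('scene','s1.png'); c=cv2.imread('pics/s1.png')[180:340,280:440]; cv2.imwrite('pics/s1c.png',cv2.resize(c,None,fx=3,fy=3)); st()"
```

```text
{'time': 3.8167, 'qpos': [0.138, 0.0512, 1.97, -0.0005, 1.1209, 0.4], 'dq': [0.005, 0.0063, -0.0017, 0.0061, -0.0037, 0.0125], 'joint_efforts': [-0.1891, -29.0433, -27.0289, -0.1096, 0.1235, 0.0241], 'eef_pos': [0.5101, 0.1726, 0.1656], 'tcp_rot': [0.7933, 0.6088, -0.0004, 0.0001], 'contact_force': [0.6755, 1.1127, 0.9086], 'wrist_torque': [0.1827, -0.1379, 0.058], 'finger_force': 0.6393, 'opening': 0.6044}
```

View pics/s1c.png

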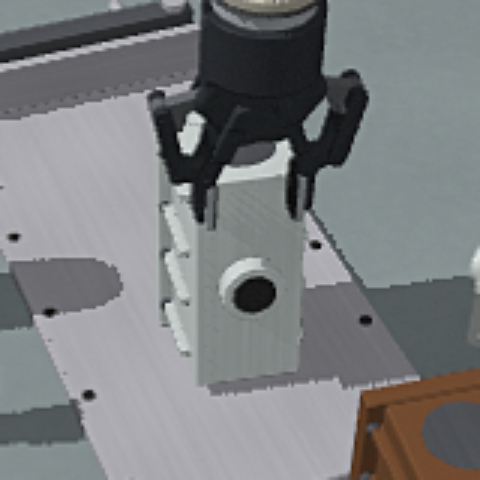

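The fingers sit on the top edge corners (205,205) and (295,205) and straddle the centre line. The housing is starting to lean. Continuing.

Call:
{"fn": "arm_command", "kwargs": {
  "series": [-0.4,0,0,0,0,0,0.4,-0.8,0,0,0,0,0,0.4,-1.2,0,0,0,0,0,0.4,-1.6,0,0,0,0,0,0.4,-2.0,0,0,0,0,0,0.4,-2.3,0,0,0,0,0,0.4,-2.6,0,0,0,0,0,0.4]
}}

```text
time: 4.4
eef_pos: [0.5034, 0.1477, 0.1656]
tcp_rot: [0.793, 0.609, -0.0, -0.0]
contact_force: [-0.6, 0.8, 1.9]
opening: 0.597
finger_force: 0.4
```

Call:
{"fn": "arm_command", "kwargs": {
  "series": [-0.3,0,0,0,0,0,0.4,-0.6,0,0,0,0,0,0.4,-0.9,0,0,0,0,0,0.4,-1.2,0,0,0,0,0,0.4]
}}

```text
time: 4.73
eef_pos: [0.5003, 0.1362, 0.1656]
tcp_rot: [0.793, 0.609, -0.0, -0.0]
contact_force: [0.7, 0.7, 0.7]
opening: 0.599
finger_force: 0.2
```

Call:
{"fn": "arm_command", "kwargs": {
  "series": [-0.3,0,0,0,0,0,0.4,-0.6,0,0,0,0,0,0.4,-0.9,0,0,0,0,0,0.4,-1.2,0,0,0,0,0,0.4]
}}

```text
time: 5.07
eef_pos: [0.4972, 0.1246, 0.1656]
tcp_rot: [0.793, 0.609, -0.0, -0.0]
contact_force: [0.3, -1.3, -0.7]
opening: 0.597
finger_force: 0.0
```

Call:
{"fn": "arm_command", "kwargs": {
  "series": [0,0,0,0,0,0,0.4,0,0,0,0,0,0,0.4,1,0,0,0,0,0,0.4,2,0,0,0,0,0,0.4,3,0,0,0,0,0,0.4,4,0,0,0,0,0,0.4,4,0,0,0,0,0,0.4,4,0,0,0,0,0,0.4]
}}

```text
time: 5.73
eef_pos: [0.5078, 0.1646, 0.1656]
tcp_rot: [0.793, 0.61, -0.0, -0.0]
contact_force: [-0.5, 0.6, 0.5]
opening: 0.597
finger_force: 0.0
```

```bash
python3 -c "
from h import *
snap('scene','s2.png');snap('top','t2.png'); st()
cv2.imwrite('pics/t2c.png',cv2.resize(cv2.imread('pics/t2.png')[200:350,210:480],(800,444),interpolation=2))
cv2.imwrite('pics/s2c.png',cv2.resize(cv2.imread('pics/s2.png')[170:370,230:450],None,fx=3,fy=3))"
```

```text
{'time': 5.8333, 'qpos': [0.122, 0.0398, 1.982, -0.0003, 1.1203, 0.383], 'dq': [-0.0103, -0.0061, 0.004, 0.0002, -0.0009, -0.0007], 'joint_efforts': [0.2123, -28.8894, -27.4534, 0.0071, -0.0027, 0.0009], 'eef_pos': [0.5076, 0.1638, 0.1656], 'tcp_rot': [0.7931, 0.6091, -0.0002, -0.0], 'contact_force': [-0.3709, -0.2939, -0.5353], 'wrist_torque': [-0.0362, 0.0085, -0.0051], 'finger_force': 0.0, 'opening': 0.5974}
```

View pics/t2c.png

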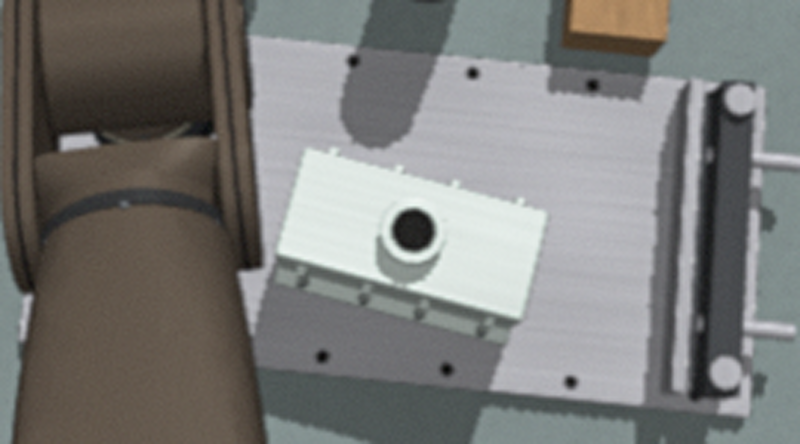

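View pics/s2c.png

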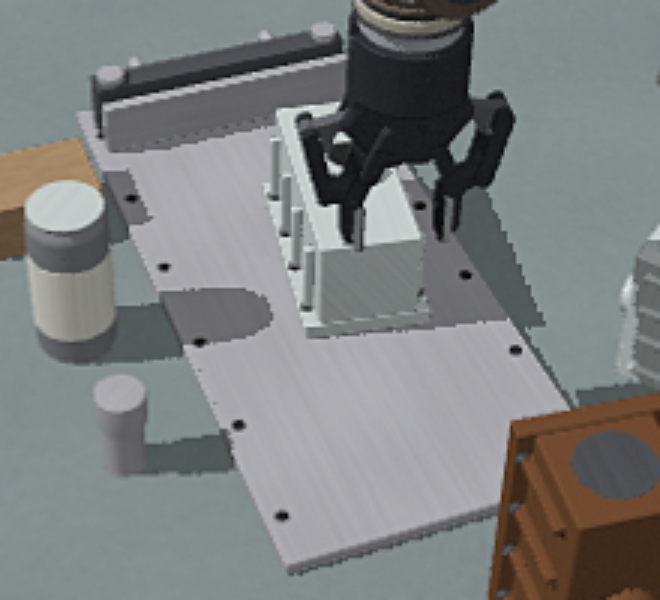

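It lies flat on its flange with the inlet up. In the top crop the upper face corners are at (305,150), (547,212), (520,320) and (277,255), about 12 cm short of the jaw.

```bash
python3 -c "
from h import *
f=lambda u:(210+u[0]/2.963,200+u[1]/2.96)
P=np.array([ray('top',f(u),.1)[:2] for u in [(305,150),(547,212),(520,320),(277,255)]]);print(P.round(4))
rear=(P[0]+P[3])/2;lead=(P[1]+P[2])/2;d=lead-rear;print('rear',rear,'lead',lead,np.linalg.norm(d),np.degrees(np.arctan2(d[1],d[0])))
fx=np.array([-.0905,-.996]);fy=np.array([.996,-.0905]);J=np.array([.472,-.177])
for n,p in(('rear',rear),('lead',lead)): print(n,(p-J)@fx,(p-J)@fy)
t=rear-fx*.055; print('target',t); print(delta([*t,.1656]),delta([*t,.05]))
"
```

```text
[[ 0.5197  0.0827]
 [ 0.4794 -0.079 ]
 [ 0.4074 -0.0601]
 [ 0.4487  0.1003]]
rear [0.48418818 0.09152558] lead [ 0.44340416 -0.06954854] 0.1661571749537596 -104.20869205852387
rear -0.26855450619742516 -0.012162142302283857
lead -0.10443373366531643 -0.03820581724896254
target [0.48916568 0.14630558]
[-2.16864600e+00 -1.33368429e+00  7.03226943e-04] [-2.16433306 -1.33019225 11.56070189]
```

```bash
cat >> h.py <<'E'
fx=np.array([-.0905,-.996]);fy=np.array([.996,-.0905]);J=np.array([.472,-.177])
def fr():
    s=telemetry.get_state();p=np.array(s['eef_pos'][:2])-J;x=-R.from_quat(s['tcp_rot']).as_matrix()[:,0]
    F=np.array(s['contact_force'][:2]);print('t',s['time'],'fx,fy mm',(p@fx*1e3).round(1),(p@fy*1e3).round(1),'z',s['eef_pos'][2],'yawerr',np.degrees(np.arctan2(x[:2]@fy,x[:2]@fx)).round(2),'F',(F@fx).round(2),(F@fy).round(2),np.round(s['wrist_torque'],2))
E
python3 -c "
from h import *
fr();t=J+fx*-.325+fy*-.016;print(t,delta([*t,.1656]),delta([*t,.048]))"
```

```text
t 5.8333 fx,fy mm -342.7 4.7 z 0.16559491242480887 yawerr -9.76 F 0.33 -0.34 [-0.04  0.01 -0.01]
[0.4854765 0.148148 ] [-2.08581982e+00 -1.73764607e+00  7.94353971e-04] [-2.08143226 -1.73409361 11.760793  ]
```

Call:
{"fn": "arm_command", "kwargs": {
  "series": [-0.7,-1,0,0,0,-4.9,0.6,-1.5,-1.8,0,0,0,-9.8,0.6,-1.5,-1.8,3,0,0,-9.8,0.6,-1.5,-1.8,6,0,0,-9.8,0.6,-1.5,-1.8,9,0,0,-9.8,0.6,-1.5,-1.8,11,0,0,-9.8,0.6,-1.5,-1.8,11.8,0,0,-9.8,0.6,-1.5,-1.8,11.8,0,0,-9.8,0.6]
}}

```text
time: 6.5
eef_pos: [0.4846, 0.1533, 0.0456]
tcp_rot: [0.739, 0.674, -0.002, -0.001]
contact_force: [-0.9, -0.1, -0.5]
opening: 0.399
finger_force: 0.0
```

```bash
python3 -c "
from h import *
fr();print(R.from_quat(telemetry.get_state()['tcp_rot']).as_matrix().round(3))"
```

```text
t 6.5 fx,fy mm -330.1 -17.3 z 0.0455741158535661 yawerr -0.02 F 0.2 -0.92 [-0.02 -0.02 -0.02]
[[ 0.091  0.996 -0.005]
 [ 0.996 -0.091 -0.001]
 [-0.001 -0.005 -1.   ]]
```

Call:
{"fn": "arm_command", "kwargs": {
  "series": [-1,0,0,0,0,0,0.6,-2,0,0,0,0,0,0.6,-3,0,0,0,0,0,0.6,-3.6,0,0,0,0,0,0.6,-4,0,0,0,0,0,0.6,-4.3,0,0,0,0,0,0.6,-4.6,0,0,0,0,0,0.6,-4.9,0,0,0,0,0,0.6,-5.2,0,0,0,0,0,0.6]
}}

```text
time: 7.25
eef_pos: [0.4819, 0.1023, 0.048]
tcp_rot: [0.738, 0.674, 0.0, -0.0]
contact_force: [0.1, 3.9, 1.3]
opening: 0.402
finger_force: 0.0
```

Call:
{"fn": "arm_command", "kwargs": {
  "series": [-0.3,0,0,0,0,0,0.6,-0.6,0,0,0,0,0,0.6,-0.9,0,0,0,0,0,0.6,-1.2,0,0,0,0,0,0.6,-1.5,0,0,0,0,0,0.6]
}}

```text
time: 7.67
eef_pos: [0.4803, 0.0869, 0.0477]
tcp_rot: [0.738, 0.674, -0.0, -0.0]
contact_force: [-0.6, 4.1, 0.9]
opening: 0.4
finger_force: 0.0
```

Call:
{"fn": "arm_command", "kwargs": {
  "series": [-0.3,0,0,0,0,0,0.6,-0.6,0,0,0,0,0,0.6,-0.9,0,0,0,0,0,0.6,-1.2,0,0,0,0,0,0.6,-1.5,0,0,0,0,0,0.6]
}}

```text
time: 8.08
eef_pos: [0.4789, 0.0718, 0.0477]
tcp_rot: [0.738, 0.674, -0.0, -0.0]
contact_force: [0.2, 3.7, 1.2]
opening: 0.399
finger_force: 0.0
```

```bash
python3 -c "
from h import *
fr();snap('top','t3.png')
cv2.imwrite('pics/t3c.png',cv2.resize(cv2.imread('pics/t3.png')[200:350,210:480],(800,444),interpolation=2))"
```

```text
t 8.0833 fx,fy mm -248.5 -15.6 z 0.04770206456738982 yawerr 0.0 F -3.7 -0.09 [ 0.35  0.16 -0.08]
```

View pics/t3c.png

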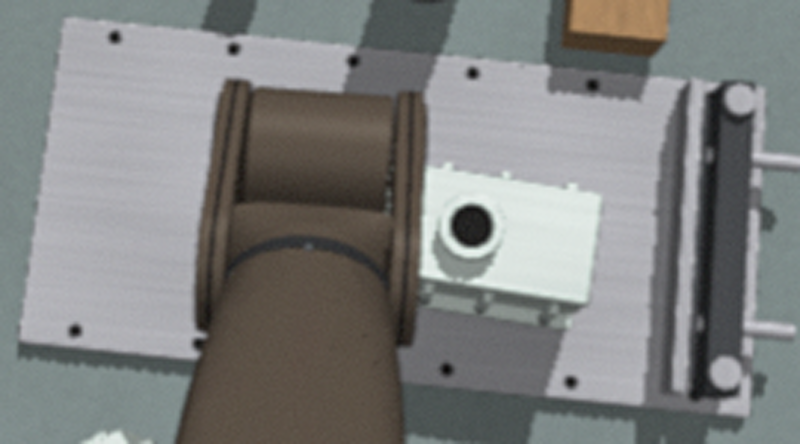

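The lead edge runs from (600,193) to (585,305). The housing is nearly square, with roughly 3° still converging, and about 65 mm from the jaw. Continuing.

Call:
{"fn": "arm_command", "kwargs": {
  "series": [-0.4,0,0,0,0,0,0.6,-0.8,0,0,0,0,0,0.6,-1.2,0,0,0,0,0,0.6,-1.6,0,0,0,0,0,0.6,-2,0,0,0,0,0,0.6,-2.4,0,0,0,0,0,0.6,-2.7,0,0,0,0,0,0.6,-3,0,0,0,0,0,0.6,-3.3,0,0,0,0,0,0.6,-3.6,0,0,0,0,0,0.6]
}}

```text
time: 8.97
eef_pos: [0.4758, 0.0359, 0.0477]
tcp_rot: [0.738, 0.674, -0.0, 0.0]
contact_force: [0.3, 1.7, -0.1]
opening: 0.403
finger_force: 0.0
```

```bash
python3 -c "
from h import *
fr();snap('top','t4.png')
cv2.imwrite('pics/t4c.png',cv2.resize(cv2.imread('pics/t4.png')[215:345,340:480],(800,743),interpolation=2)[:600])"
```

```text
t 8.9667 fx,fy mm -212.4 -15.5 z 0.047688548083839176 yawerr 0.02 F -1.7 0.11 [0.32 0.   0.  ]
```

View pics/t4c.png

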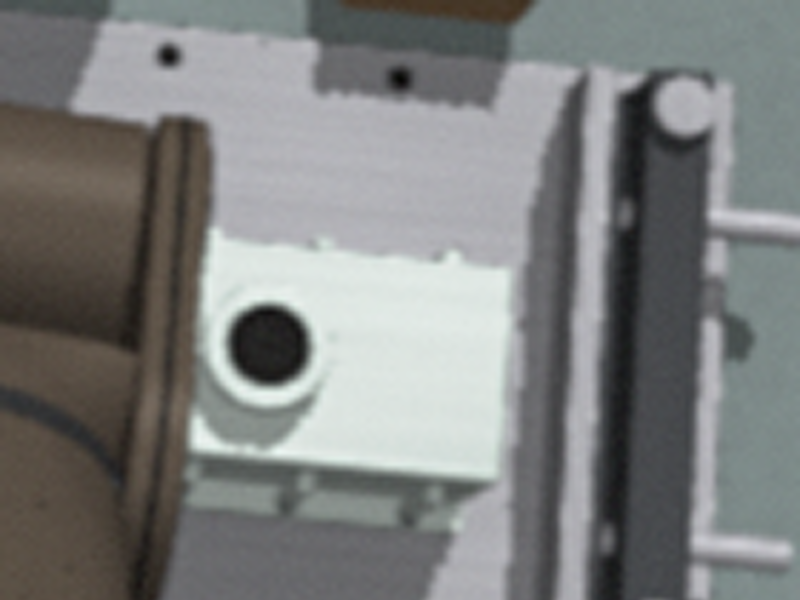

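The housing is now square: its lead edge (512,265)–(497,478) is parallel to the jaw, about 30 mm away. Closing in.

Call:
{"fn": "arm_command", "kwargs": {
  "series": [-0.3,0,0,0,0,0,0.6,-0.6,0,0,0,0,0,0.6,-0.9,0,0,0,0,0,0.6,-1.2,0,0,0,0,0,0.6,-1.5,0,0,0,0,0,0.6,-1.8,0,0,0,0,0,0.6,-2.0,0,0,0,0,0,0.6]
}}

```text
time: 9.6
eef_pos: [0.474, 0.016, 0.0477]
tcp_rot: [0.738, 0.674, -0.0, 0.0]
contact_force: [0.2, 2.4, -1.2]
opening: 0.403
finger_force: 0.0
```

Call:
{"fn": "arm_command", "kwargs": {
  "series": [-0.1,0,0,0,0,0,0.6,-0.2,0,0,0,0,0,0.6,-0.3,0,0,0,0,0,0.6]
}}

```text
time: 9.85
eef_pos: [0.4737, 0.0133, 0.0477]
tcp_rot: [0.738, 0.674, -0.0, -0.0]
contact_force: [0.8, 2.5, -0.6]
opening: 0.402
finger_force: 0.0
```

Call:
{"fn": "arm_command", "kwargs": {
  "series": [-0.1,0,0,0,0,0,0.6,-0.2,0,0,0,0,0,0.6,-0.2,0,0,0,0,0,0.6]
}}

```text
time: 10.1
eef_pos: [0.4735, 0.0112, 0.0477]
tcp_rot: [0.738, 0.674, -0.0, 0.0]
contact_force: [-0.7, 1.4, -1.5]
opening: 0.402
finger_force: 0.0
```

```bash
python3 -c "
from h import *
fr()"
```

```text
t 10.1 fx,fy mm -187.6 -15.5 z 0.047737798928485016 yawerr 0.01 F -1.35 -0.82 [0.21 0.02 0.01]
```

Call:
{"fn": "arm_command", "kwargs": {
  "series": [-0.1,0,0,0,0,0,0.6,-0.2,0,0,0,0,0,0.6,-0.2,0,0,0,0,0,0.6]
}}

```text
time: 10.35
eef_pos: [0.4733, 0.0092, 0.0477]
tcp_rot: [0.738, 0.674, -0.0, 0.0]
contact_force: [0.1, 1.1, -0.7]
opening: 0.399
finger_force: 0.0
```

Call:
{"fn": "arm_command", "kwargs": {
  "series": [-0.1,0,0,0,0,0,0.6,-0.2,0,0,0,0,0,0.6,-0.2,0,0,0,0,0,0.6]
}}

```text
time: 10.6
eef_pos: [0.4732, 0.0072, 0.0478]
tcp_rot: [0.738, 0.674, -0.0, 0.0]
contact_force: [0.0, 3.2, -0.8]
opening: 0.4
finger_force: 0.0
```

Call:
{"fn": "arm_command", "kwargs": {
  "series": [-0.1,0,0,0,0,0,0.6,-0.15,0,0,0,0,0,0.6,-0.15,0,0,0,0,0,0.6]
}}

```text
time: 10.85
eef_pos: [0.4732, 0.0061, 0.0478]
tcp_rot: [0.738, 0.674, 0.0, -0.0]
contact_force: [0.4, 4.1, -0.7]
opening: 0.4
finger_force: 0.0
```

Call:
{"fn": "arm_command", "kwargs": {
  "series": [-0.05,0,0,0,0,0,0.6,-0.1,0,0,0,0,0,0.6,-0.1,0,0,0,0,0,0.6]
}}

```text
time: 11.1
eef_pos: [0.4731, 0.0057, 0.0479]
tcp_rot: [0.739, 0.674, 0.001, -0.0]
contact_force: [1.6, 6.5, -0.0]
opening: 0.403
finger_force: 0.0
```

Call:
{"fn": "arm_command", "kwargs": {
  "series": [-0.05,0,0,0,0,0,0.6,-0.05,0,0,0,0,0,0.6]
}}

```text
time: 11.27
eef_pos: [0.4732, 0.0055, 0.048]
tcp_rot: [0.739, 0.674, 0.001, -0.001]
contact_force: [1.2, 8.1, 0.1]
opening: 0.399
finger_force: 0.0
```

```bash
python3 -c "
from h import *
fr();snap('top','t5.png')
cv2.imwrite('pics/t5c.png',cv2.resize(cv2.imread('pics/t5.png')[235:335,350:480],(780,600),interpolation=2));fr()"
```

```text
t 11.2667 fx,fy mm -181.9 -15.4 z 0.04795904095533312 yawerr -0.03 F -8.2 0.48 [ 1.05 -0.12  0.03]
t 11.3167 fx,fy mm -181.9 -15.4 z 0.04793968739962543 yawerr -0.03 F -8.49 0.97 [ 0.99 -0.17  0.04]
```

View pics/t5c.png

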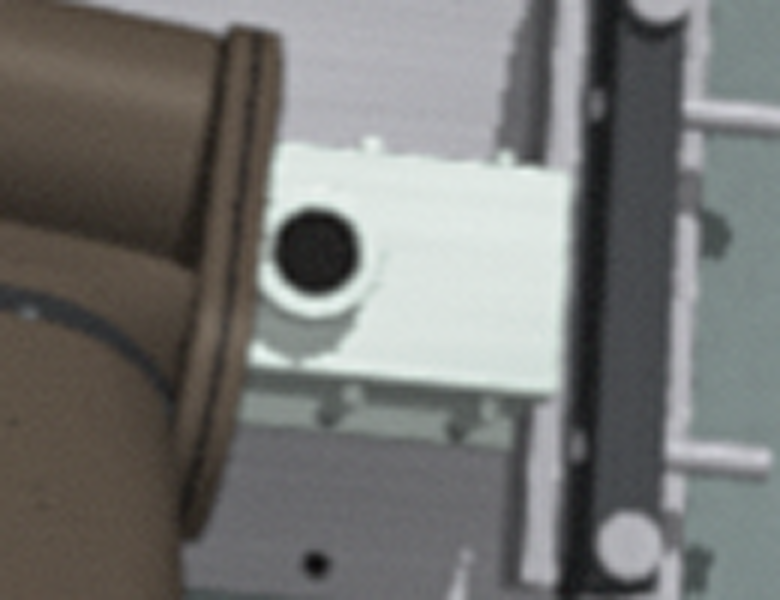

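Touching the jaw: 8.5 N at the fingers, with almost no yaw moment, so both fingers and the lead end are flush. Pressing to about 10 N at the jaw.

Call:
{"fn": "arm_command", "kwargs": {
  "series": [-0.05,0,0,0,0,0,0.6,-0.08,0,0,0,0,0,0.6,-0.08,0,0,0,0,0,0.6,-0.08,0,0,0,0,0,0.6]
}}

```text
time: 11.65
eef_pos: [0.4731, 0.0053, 0.048]
tcp_rot: [0.739, 0.674, 0.001, -0.001]
contact_force: [1.8, 9.9, 1.0]
opening: 0.397
finger_force: 0.0
```

```bash
python3 -c "
from h import *
fr()"
```

```text
t 11.65 fx,fy mm -181.7 -15.4 z 0.048013703142464774 yawerr -0.04 F -9.98 0.87 [ 1.33 -0.17  0.08]
```

Call:
{"fn": "arm_command", "kwargs": {
  "series": [-0.05,0,0,0,0,0,0.6,-0.07,0,0,0,0,0,0.6,-0.07,0,0,0,0,0,0.6,-0.07,0,0,0,0,0,0.6,-0.07,0,0,0,0,0,0.6]
}}

```text
time: 12.07
eef_pos: [0.4731, 0.0051, 0.0481]
tcp_rot: [0.739, 0.674, 0.002, -0.001]
contact_force: [1.3, 12.4, 1.5]
opening: 0.402
finger_force: 0.0
```

Call:
{"fn": "arm_command", "kwargs": {
  "series": [0.1,0,0,0,0,0,0.6,0.2,0,0,0,0,0,0.6,0.3,0,0,0,0,0,0.6,0.5,0,0,0,0,0,0.6,1,0,0,0,0,0,0.6,2,0,0,0,0,0,0.6,4,0,0,0,0,0,0.6,7,0,0,0,0,0,0.6,10,0,0,0,0,0,0.6,10,0,0,0,0,0,0.6]
}}

```text
time: 12.9
eef_pos: [0.482, 0.1063, 0.0481]
tcp_rot: [0.737, 0.676, 0.001, -0.0]
contact_force: [-0.7, -0.9, -0.2]
opening: 0.401
finger_force: 0.0
```

Call:
{"fn": "arm_command", "kwargs": {
  "series": [2,0,-4,0,0,0,0.6,4,0,-8,0,0,0,0.6,6,0,-12,0,0,0,0.6,6,0,-12,0,0,0,0.6,6,0,-12,0,0,0,0.6]
}}

```text
time: 13.32
eef_pos: [0.4899, 0.1636, 0.1722]
tcp_rot: [0.738, 0.675, 0.004, 0.003]
contact_force: [-0.2, 1.1, -0.4]
opening: 0.398
finger_force: 0.0
```

```bash
python3 -c "
from h import *
fr();snap('top','t6.png')
cv2.imwrite('pics/t6c.png',cv2.resize(cv2.imread('pics/t6.png')[215:350,310:480],(755,600),interpolation=2))"
```

```text
t 13.3167 fx,fy mm -340.9 -13.0 z 0.1722200673954255 yawerr 0.13 F -1.1 -0.27 [-0.03 -0.05  0.01]
```

View pics/t6c.png

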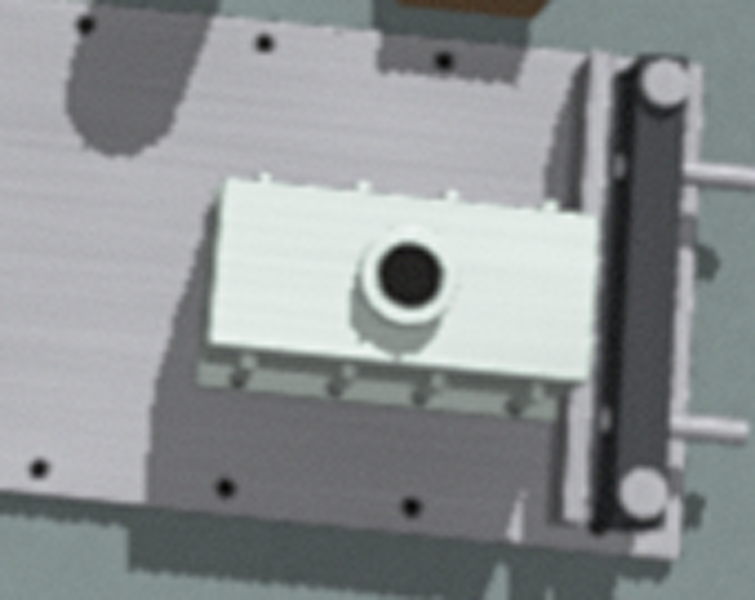

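```bash
python3 -c "
from h import *
f=lambda u:(310+u[0]/4.441,215+u[1]/4.444)
P=np.array([ray('top',f(u),.1)[:2] for u in [(225,180),(598,217),(585,382),(210,345)]]);print(P.round(4))
for a,b in((0,1),(3,2)): d=P[b]-P[a];print(np.degrees(np.arctan2(d[1],d[0])))
Q=np.array([ray('top',f(u),.012)[:2] for u in [(85,25),(444,62),(38,468),(412,507)]])
for a,b in((0,1),(2,3)): d=Q[b]-Q[a];print('plate holes',np.degrees(np.arctan2(d[1],d[0])))
print([((p-J)@fx,(p-J)@fy) for p in P])"
```

```text
[[ 0.511  -0.0121]
 [ 0.496  -0.1787]
 [ 0.4223 -0.1705]
 [ 0.4371 -0.0052]]
-95.14362091467699
-95.09726021849531
plate holes -95.39151637875888
plate holes -95.35302887045195
[(np.float64(-0.16778871966979525), np.float64(0.023886582089105)), (np.float64(-0.00043805344308622097), np.float64(0.0240274083036906)), (np.float64(-0.002022515493188569), np.float64(-0.0500469963160532)), (np.float64(-0.1679739658667484), np.float64(-0.05032092438474115))]
```

The housing lies square to within about 0.3°, against the jaw. Its corners are at fence y of about -60 to +34 mm, so it is well within the jaw's length. Handing in.

```bash
python3 -c "
from h import *
print(ctrl.sign_off())"
```

```text
the job is handed in; nothing more can be done
None
```

The job is handed in, with no verdict returned: the housing was tipped onto its flange with the inlet up, slid to the jaw, and pressed with 12.4 N at the fingers (about 10 N at the jaw). It was left against the jaw, square to about 0.3° by camera; contact after release was not measured, and the arm went nowhere near the can, socket or carton.

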